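Load the tool steriliser and start it with its refitted control knob

ROBOT

A 7-joint arm with a two-finger parallel gripper is mounted at the origin on the work surface. World frame = base frame: x ahead of the robot, y to its left, z up, the work surface at z = 0. Lengths are in m, angles in rad, forces in N, time in s.
With the tool pointing down it reaches from about 0.4 to 0.875 m from the base axis. Payload 19.3 kg.
Tool frame: the origin (TCP) lies at the very end of the fingers, on their centre line; the grasp point (between the pads) lies 19 mm behind it; z points along the fingers, y is the direction in which the jaws open and shut (so a half turn about z gives the same grasp; the last joint's range is limited). The gripper opens to 85 mm and grips with 20 to 120 N. Pads are 22 mm wide; open, the fingers measure 114 mm over their backs; the gripper's body (76 mm by 85 mm) begins 54 mm behind the grasp point. The pads swing forward as they close: fully open they stand 13 mm farther back than shut.
Start: joints at [1.167, 0.521, -0.036, 1.599, 0.021, 1.021, -0.113], TCP at [0.205, -0.591, 0.231] pointing down, gripper open.
Joint ranges: [-2.91, 2.91], [-0.3, 2.13], [-1.5, 1.42], [0.17, 2.43], [-1.26, 4.41], [0.16, 1.93], [-2.52, 2.52]. Speed limits (rad/s): [1.89, 1.89, 2.39, 2.39, 3.01, 3.01, 3.01].

INTERFACE

Orientations are given as [roll, pitch, yaw] about the fixed x, y, z axes, in that order (R = Rz(yaw) Ry(pitch) Rx(roll)).
In Python, from workcell import bot, vision, job_done gives the robot as it stands.
- The arm moves only by the tool arm_command, never from a script. Its arguments are lists of equal length, an entry for each row: "gripper": the finger opening in cm, from 0 to 8.54; "slide": the shift along the tool's x, y, z in cm, a list of three; "turn": the turn, a rotation vector about the tool's x, y, z in degrees, a list of three. A call has 1 to 5 rows; each row is the pose to reach, as a shift and turn from the pose commanded when the call began, along the tool's axes at that moment; what a row does not reach only later rows make up. A row lasts 1/8 s, in which the tool goes at most 62.5 mm and 10.7 degrees, less where a joint would pass 70% of its speed; a pose out of reach is approached as far as the arm can. A call with a gripper value outside its range is refused whole. The fingers move at their own pace and stop on an object; "force" is the grip in N (left out, the last holds). Time passes only in rows, so rows that repeat a pose let the fingers close. It gives the time, the measured TCP pose, the force and the opening at its end, in the units of the state.
- bot.observe(): the state, without advancing time (a new reading comes with each control period).
- vision.grab_frame(name): name is "scene" or "top"; returns the picture (420x560x3 uint8, blue, green, red); there is no depth.
- vision.camera_model(name): a dict with "mtx" (3x3 intrinsics, pixels), "T" (4x4, takes a point from camera to world coordinates). Camera axes: x right, y down, z forward; pixel columns grow to the right and rows downward; lengths in m; the calibration is good to about 2 mm. A picture is of the moment at which its call begins. camera_model takes no time and is no camera call.
- job_done(): hands the job in, once; it reports no verdict.
The state is a dict: "clock": time; "qpos": joint angles; "qd": joint speeds; "joint_efforts": joint torques, N m; "position": TCP position; "tool_rot": TCP orientation; "force": force on the tool from outside, world axes, zero at the start; "moment": the same for the moment, N m; "grip_width": finger opening in m.
Only numpy, scipy, OpenCV 4.12 (cv2) and the standard library are available. Lean on these libraries where they do the work, as an engineer would, in place of code of your own. Each camera call takes 0.05 s, during which the arm holds its last target. There are 200 camera calls.

TASK

The used spatula standing in the wooden tool block must go into the bench steriliser: lift it out, slide its blade down into one of the two free slots until it is fully home, and let go of it. Then pick up the loose control knob, turn it so that the flat in its bore matches the flat on the bare D-shaft of the steriliser, push it fully onto the shaft and press it in to its stop: the start switch works only while it is held in, so finish still gripping the knob and holding it pressed. Leave everything else standing where it is.

Things in the scene. Friction and masses are not known exactly. Their poses are not given: they have to be found in the camera images.
- steriliser: Bench steriliser, fixed: white steel box 130 x 300 mm (its x by y). Origin: centre of its underside; x to its back, y to its left, z up. Left half (y > 0): chamber 95 mm high, three slots in its top in a row at y = 30, 75, 120 mm. Right half (y < 0): control deck 50 mm high with the bare D-shaft standing up at x = 0, y = -100 mm, a lamp and a rocker switch.
- slot0 (a point): Centre of the mouth of the slot nearest the control deck, in the chamber's top, 95 mm above the table; free at the start. The mouth is 32 mm long along the steriliser's x and 6 mm wide along its y, with sharp edges, and goes 88 mm straight down. Axes as the steriliser's.
- slot1 (a point): Centre of the mouth of the middle slot, the same in every way; free at the start. Axes as the steriliser's.
- lifter: Slim lifting knife with a round black handle of 17 mm diameter, standing in the third, outermost slot (its top 165 mm above the table). To be left alone. Origin: blade tip, at the bottom; z up along it.
- tool_block: Beech tool block fixed to the table, 60 x 140 mm (its x by its y), 60 mm high, three slots in its top in a row along its y, 45 mm apart, each 31 x 5 mm and 45 mm deep. Origin: centre of its underside. The spatula, the bone folder and the flat brush stand in its slots, in any order.
- spatula: Spatula upright, blade down, in one of the tool block's slots, its tip 15 mm above the table; about 70 g. Steel blade 28 mm wide (along its x), 3 mm thick (along y), 80 mm long, the last 9 mm tapering in width and thickness; brass ferrule 21 x 12 mm from 80 to 90 mm; wooden handle 22 mm wide (x), 16 mm thick (y) from 90 to 170 mm. Origin: middle of the tip, at the bottom; z along the tool.
- spatula_grip (a point): Point on the spatula's axis in its handle, 145 mm from the tip, 25 mm below the handle's end; a good place to grip across the 22 mm width or the 16 mm thickness.
- spatula_shoulder (a point): Point on the spatula's axis at the ferrule's underside, 80 mm from the tip. Fully home, the ferrule sits on the chamber's top: this point is at the slot's mouth and the tip 15 mm above the table. The spatula fits either way round, its x along the steriliser's x.
- knob: Loose black knob lying on its open underside; about 35 g. Grip bar 46 mm long (its x), 18 mm thick (y), 32 mm high, flat sides, on a round skirt 46 mm across, 4 mm high. D-bore in the underside on the axis: 15 mm deep, 11.6 mm in diameter, its flat on the +x side 2.8 mm from the axis. A white pointer line marks the +x half of the bar. Origin: on the axis at the underside; z up.
- knob_pointer (a point): The +x end of the white pointer line on the knob's top, 22 mm from its axis, 32 mm above its underside.
- spindle: Bare steel D-shaft, 10 mm in diameter, its flat on the +x side 2 mm from the axis, tip chamfered 1 mm. Origin: on the axis at the tip, 74 mm above the table, 24 mm above the deck; z up, x towards the flat. It starts within 0.5 rad of the steriliser's x; turning friction 0.03 N m. With the knob fully on, the tip meets the bore's floor, the knob's underside 15 mm below the tip.
- start (a joint): Travel of the shaft down into the housing (m): 0 as it stands, 0.004 at its stop. It springs back by itself: about 3 N starts it moving, 8 N brings it to the stop; it stays in only while the knob is held down.
- bone_folder: Flat white bone folder, 24 mm wide, 4 mm thick, 130 mm long, standing in the tool block, its top 145 mm above the table. To be left alone. Origin: its lower end.
- hake_brush: Flat wooden brush, 46 mm wide at the head, 130 mm long, standing bristles up in the tool block, its top 145 mm above the table. To be left alone. Origin: its lower end.
- book_weight: Dark steel book weight 75 x 50 x 30 mm with a brass knob on top, 52 mm high in all. To be left alone. Origin: centre of its underside.
- jar: Glass jar with a black lid, 64 mm in diameter, 75 mm high. To be left alone. Origin: centre of its underside.
- paste_bowl: Small white bowl, 90 mm in diameter, 45 mm high. To be left alone. Origin: centre of its underside.
- sponge_tin: Round aluminium tin, 70 mm in diameter, 40 mm high. To be left alone. Origin: centre of its underside.
- dropper: Small amber bottle with a black cap, 40 mm in diameter, 85 mm high. To be left alone. Origin: centre of its underside.
Not all that is in view belongs to the job. There is more than one size of the knob; the one meant has the size given above.

How it is judged:
On the way, in this order (a step that is already met when the one before it is completed fails the run):
1. the spatula stands fully home in a free slot of the steriliser and has been let go (((horizontal distance between spatula_shoulder and slot0 below 0.005 m and z of spatula_shoulder in the frame of slot0 between -0.003 and 0.0035 m) or (horizontal distance between spatula_shoulder and slot1 below 0.005 m and z of spatula_shoulder in the frame of slot1 between -0.003 and 0.0035 m)) and angle between spatula's own z axis and vertical below 0.1 rad and contact force between the fingers and spatula below 0.05 N and linear speed of spatula below 0.02 m/s), for 0.2 s.
2. the knob is fully on the shaft, flat to flat (horizontal distance between knob and spindle below 0.003 m and z of knob in the frame of spindle below -0.0125 m and x of knob_pointer in the frame of spindle above 0.015 m and angle between knob's own z axis and vertical below 0.12 rad), for 0.2 s.
At the end, for the whole second after the job is handed in: Spatula released, at rest, upright (0.1 rad), ferrule within 3.5 mm of the top of slot0 or slot1, 5 mm of its centre; knob on the shaft flat to flat, at least 12.5 of 15 mm, 3 mm of its axis, upright (0.12 rad), shaft pressed in over 3 of 4 mm, fingers gripping the knob (over 1 N) (all of step 1 and all of step 2 and value of joint start above 0.003 m and contact force between the fingers and knob above 1 N); the arm keeps its last pose, push and grip.
It fails at once if another thing is shifted by more than 30 mm or a tool, jar or bottle is knocked over (distance of any of bone_folder, hake_brush, lifter, book_weight, jar, paste_bowl, sponge_tin, dropper from where it was at the start of the episode above 0.03 m or angle between any of bone_folder, hake_brush, lifter, jar, dropper's own z axis and vertical above 0.35 rad).
It also fails if it takes over 61 s, if anything falls off the work surface, if the arm or the gripper's body presses on something with over 40 N, if the wrist force passes 120 N, or if a joint passes its speed limit or range.

## Working session

There is one attempt and no reset: what is moved stays moved. The work goes in short steps, Python scripts to look and compute and a tool call to move; the robot and the scene stay as the last step left them, time stands still between calls to the robot, and variables do not carry over. Pictures are saved under pics/ and viewed, about 8 in all and at most 12, crops included, and the job is handed in when it is done.

Besides the shell and the picture viewer there is one more tool, called after "Request:" by a JSON object that holds its "name" and its "arguments", one argument or row to a line. arm_command: Moves the arm, as the interface text tells. Its arguments: {"type":"object","properties":{"gripper":{"type":"array","items":{"type":"number"}},"slide":{"type":"array","items":{"type":"array","items":{"type":"number"}}},"turn":{"type":"array","items":{"type":"array","items":{"type":"number"}}},"force":{"type":"number"}},"required":["gripper","slide","turn"]}

```bash
mkdir -p pics
python3 - <<'E'
from workcell import bot, vision
import cv2,numpy as np
print(bot.observe())
for n in ("scene","top"):
    f=vision.grab_frame(n); cv2.imwrite(f"pics/{n}0.png",f)
    c=vision.camera_model(n); print(n,np.round(c["mtx"],2).tolist(),np.round(c["T"],4).tolist())
E
```

```text
{'clock': 0.0, 'qpos': array([ 1.16680304,  0.52201635, -0.036324  ,  1.5999799 ,  0.02121409,
        1.02108013, -0.11280887]), 'qd': array([-0.00051199, -0.00093631, -0.001798  ,  0.00093238, -0.00080225,
        0.00045859,  0.00040743]), 'joint_efforts': array([-1.36969455e-03, -9.27098608e+01,  1.97907664e+00, -3.69930875e+01,
        1.78107340e-02,  8.09523510e-03,  8.81574306e-05]), 'position': array([ 0.20462501, -0.59021639,  0.23073437]), 'tool_rot': array([-3.14049807e+00,  9.07123418e-05,  3.33778392e-01]), 'force': array([-0.25304309, -0.10262861, -0.55978555]), 'moment': array([ 0.03855423,  0.03828833, -0.00887819]), 'grip_width': 0.08583213949918152}
scene [[429.56, 0.0, 271.92], [0.0, 429.56, 206.0], [0.0, 0.0, 1.0]] [[0.345, 0.5063, -0.7903, 1.329], [0.9384, -0.1676, 0.3023, -0.3196], [0.0206, -0.8459, -0.533, 0.6914], [0.0, 0.0, 0.0, 1.0]]
top [[451.51, 0.0, 278.27], [0.0, 451.51, 213.74], [0.0, 0.0, 1.0]] [[-0.0208, -0.9754, 0.2194, 0.2609], [-0.9998, 0.0197, -0.0073, 0.0117], [0.0028, -0.2195, -0.9756, 1.2172], [0.0, 0.0, 0.0, 1.0]]
```

View pics/scene0.png

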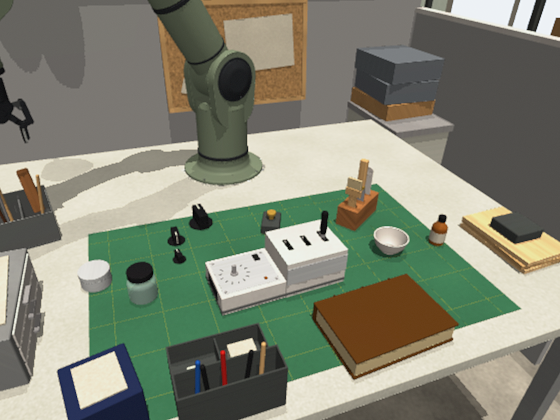

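View pics/top0.png

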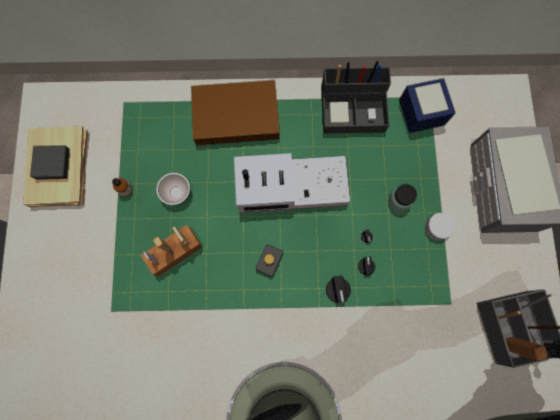

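```bash
cat > h.py <<'E'
import numpy as np, cv2
from workcell import bot, vision
def cam(n):
    c=vision.camera_model(n); return c["mtx"],c["T"]
def ray(n,u,v,z):
    K,T=cam(n); d=T[:3,:3]@np.linalg.solve(K,[u,v,1.]); o=T[:3,3]
    return o+d*(z-o[2])/d[2]
def proj(n,p):
    K,T=cam(n); q=K@(T[:3,:3].T@(np.array(p)-T[:3,3])); return q[:2]/q[2]
def crop(f,x,y,w,h,s): return cv2.resize(f[y:y+h,x:x+w],None,fx=s,fy=s,interpolation=cv2.INTER_CUBIC)
E
python3 - <<'E'
from h import *
t=cv2.imread("pics/top0.png"); s=cv2.imread("pics/scene0.png")
A=np.hstack([crop(t,230,145,130,75,3),crop(t,320,225,130,75,3)])
A=crop(t,230,145,125,70,6.4)[:, :800]
B=np.hstack([crop(t,135,220,70,60,4),crop(t,320,225,65,80,4)[:240]]) if 0 else None
cv2.imwrite("pics/a.png",crop(t,230,145,125,70,6.4))
cv2.imwrite("pics/b.png",np.hstack([crop(t,135,220,70,85,5.7),crop(t,320,225,70,85,5.7)]))
cv2.imwrite("pics/c.png",np.vstack([crop(s,200,200,160,110,5)[:, :800]]))
E
```

```text
(no output)
```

View pics/a.png

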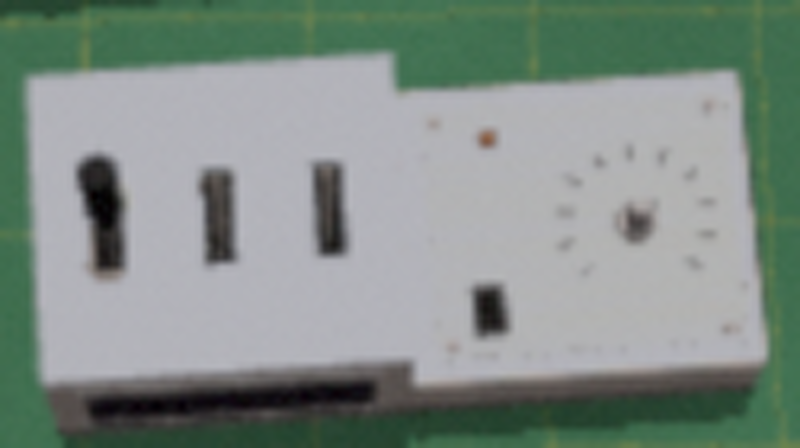

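View pics/b.png

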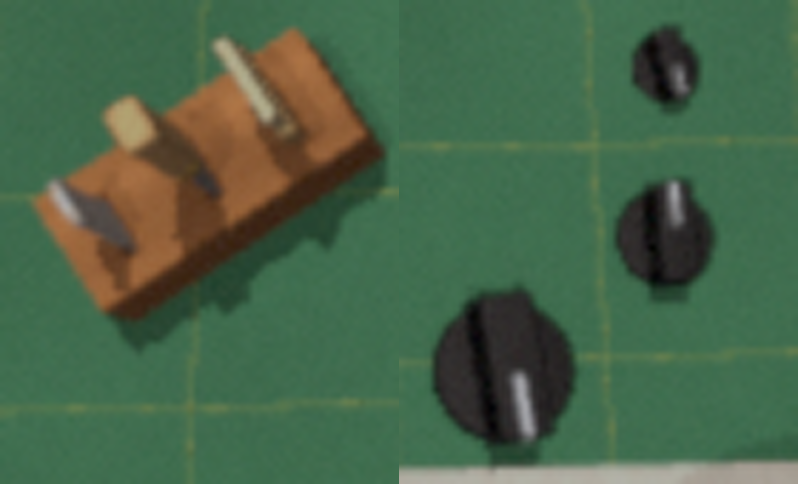

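Run:
```python
from h import *
im={n:np.mean([vision.grab_frame(n).astype(float) for _ in range(4)],0) for n in("top","scene")}
for n in im: np.save(n+"0.npy",im[n])
def dark(n,x,y,w,h,thr=None,lo=None):
    g=im[n][y:y+h,x:x+w].mean(2); bg=np.median(g); W=np.clip(bg-15-g,0,None)
    yy,xx=np.mgrid[y:y+h,x:x+w]; s=W.sum(); u,v=(W*xx).sum()/s,(W*yy).sum()/s
    C=np.cov(np.vstack([xx.ravel(),yy.ravel()]),aweights=W.ravel()); e,V=np.linalg.eigh(C)
    return u,v,np.sqrt(e)*3.46,V[:,1]
for k,b in dict(slot1=(257,168,14,21),slot0=(275,167,13,20)).items():
    u,v,e,V=dark("top",*b); print(k,u,v,e,V,ray("top",u,v,.095))
u,v,e,V=dark("top",324,174,11,11); print("spin",u,v,e,ray("top",u,v,.074))
for b in ((282,236,13,15),(299,232,13,16)):
    u,v,e,V=dark("scene",*b); print("scene",u,v,e,ray("scene",u,v,.095))
# knob skirts
g=im["top"]; hsv=cv2.cvtColor(g.astype(np.uint8),cv2.COLOR_BGR2HSV)
m=(((g[:,:,1]-g[:,:,2])<18)|(g.mean(2)>150)).astype(np.uint8)  # not green
x,y,w,h=320,225,70,78
sub=m[y:y+h,x:x+w]
for c in cv2.findContours(sub,cv2.RETR_EXTERNAL,cv2.CHAIN_APPROX_NONE)[0]:
    if len(c)>15:
        (cx,cy),r=cv2.minEnclosingCircle(c); bx=cv2.boundingRect(c); print("knob",cx+x,cy+y,r,bx)
for b in((339,231,.02),(367,266,.0)): pass
big=np.hstack([crop(im["scene"].astype(np.uint8),150,200,50,70,8),crop(im["scene"].astype(np.uint8),330,150,50,70,8)])
top=np.hstack([crop(im["top"].astype(np.uint8),318,168,25,20,16),crop(im["scene"].astype(np.uint8),222,256,25,20,16)])
cv2.imwrite("pics/d.png",np.vstack([big[:280+0],top]) if 0 else np.vstack([crop(im["scene"].astype(np.uint8),330,155,50,35,8) if 0 else np.hstack([crop(im["scene"].astype(np.uint8),160,220,50,34,8),crop(im["scene"].astype(np.uint8),335,153,50,34,8)]),top]))
```

```text
slot1 263.68614646672006 178.42201236957524 [ 4.69778366 14.486828  ] [0.04502201 0.998986  ] [0.60786375 0.03913449 0.095     ]
slot0 281.06301041432533 177.55691779562315 [ 4.51097196 14.21162088] [0.06488817 0.99789254] [ 0.60930697 -0.00596847  0.095     ]
spin 328.9810606060606 179.6271994134897 [4.60028878 4.78819791] [ 0.60759995 -0.13270528  0.074     ]
scene 287.68326193068094 244.61598834146855 [ 4.47634521 12.17390692] [ 0.61114607 -0.00424342  0.095     ]
scene 305.35652781223865 240.33621885883898 [ 4.3084544  12.06743289] [0.60913865 0.04074352 0.095     ]
knob 339.07345962524414 289.2251205444336 13.364806175231934 (6, 51, 25, 27)
knob 366.8636360168457 265.5 9.060275077819824 (38, 32, 17, 18)
knob 366.6428565979004 236.119047164917 6.335850238800049 (41, 5, 11, 13)
```

View pics/d.png

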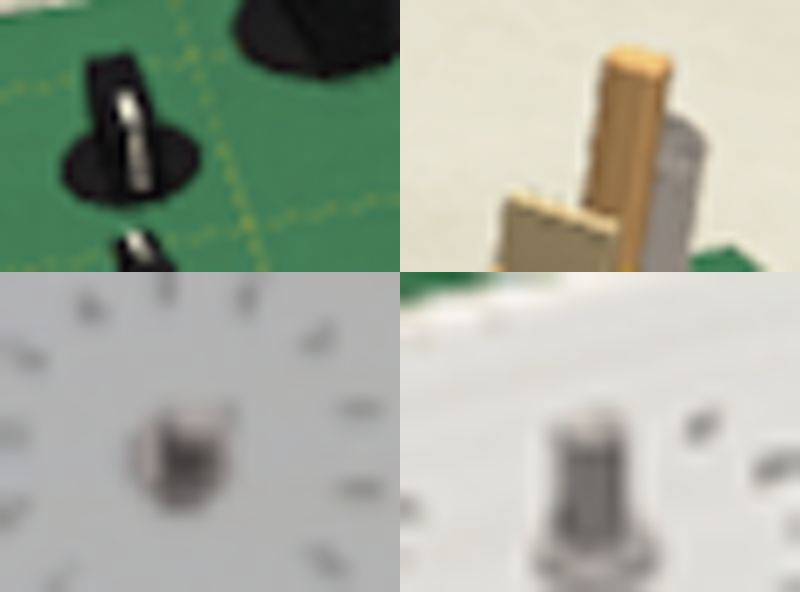

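```bash
cat >> h.py <<'E'
from scipy.spatial.transform import Rotation as Ro
def to(x,y,z,psi):
    s=bot.observe(); p=s["position"]; R=Ro.from_euler("xyz",s["tool_rot"]); Rt=Ro.from_euler("xyz",[np.pi,0,np.radians(psi)])
    print("t",round(s["clock"],2),"p",np.round(p,4),"rot",np.round(np.degrees(s["tool_rot"]),2),"F",np.round(s["force"],2),"w",round(s["grip_width"],4),"q7",round(s["qpos"][6],2))
    print("slide cm",np.round(R.inv().apply(np.array([x,y,z])-p)*100,2),"turn deg",np.round(np.degrees((R.inv()*Rt).as_rotvec()),2))
E
python3 - <<'E'
from h import *
print("spat top",ray("top",157.1,240.1,.185),ray("scene",364.7,160.7,.185))
print("spindle scene",ray("scene",233.4,265,.074),"top",ray("top",329.2,177.9,.074))
print("knob top",ray("top",366.9,265.5,.004))
im=np.load("top0.npy").astype(np.uint8); 
# block outline
hsv=cv2.cvtColor(im,cv2.COLOR_BGR2HSV); m=((hsv[:,:,0]<25)&(hsv[:,:,1]>90)).astype(np.uint8); m[:,:135]=0;m[:,205:]=0;m[:215]=0;m[290:]=0
c=max(cv2.findContours(m,cv2.RETR_EXTERNAL,cv2.CHAIN_APPROX_NONE)[0],key=cv2.contourArea); print("block",cv2.minAreaRect(c))
# steriliser outline yaw: white pixels
b=((im.min(2)>130)).astype(np.uint8); b[:,:230]=0;b[:,352:]=0;b[:145]=0;b[218:]=0
# fit back edges
for cols in(range(238,288),range(297,342)):
    P=[(x,145+np.argmax(b[145:218,x])) for x in cols]; print("edge slope",np.polyfit(*zip(*P),1)[0])
to(.5,.25,.25,123)
E
```

```text
spat top [0.43622397 0.2852409  0.185     ] [0.44234901 0.28281324 0.185     ]
spindle scene [ 0.61610592 -0.13457699  0.074     ] top [ 0.61234578 -0.13350049  0.074     ]
knob top [ 0.38641834 -0.23249371  0.004     ]
block ((169.42308044433594, 248.3845977783203), (32.72731018066406, 56.30207443237305), 56.3099365234375)
edge slope -0.06232893157262946
edge slope -0.0664031620553364
t 0.5 p [ 0.2048 -0.5905  0.2313] rot [-179.99   -0.     19.12] F [ 0.05  0.45 -0.32] w 0.0854 q7 -0.11
slide cm [ 55.43 -69.74  -1.87] turn deg [-0.0000e+00 -1.0000e-02 -1.0388e+02]
```

Request:
{"name": "arm_command", "arguments": {
  "gripper": [5.0,5.0,5.0,5.0,5.0],
  "slide": [
    [48.7,-35,-3],
    [48.7,-35,-3],
    [48.7,-35,-3],
    [48.7,-35,-3],
    [48.7,-35,-3]
  ],
  "turn": [
    [0,0,-104],
    [0,0,-104],
    [0,0,-104],
    [0,0,-104],
    [0,0,-104]
  ],
  "force": 40
}}

```text
clock: 1.12
position: [0.3854, -0.3337, 0.2473]
tool_rot: [3.141, 0.0, 1.277]
force: [1.6, -0.9, 0.4]
grip_width: 0.0498
```

```bash
python3 -c "
from h import *
to(.55,0.0,.26,123)"
```

```text
t 1.12 p [ 0.3854 -0.3337  0.2473] rot [1.7997e+02 3.0000e-02 7.3180e+01] F [ 1.57 -0.85  0.39] w 0.0498 q7 0.17
slide cm [36.71  6.1  -1.28] turn deg [ 2.000e-02  4.000e-02 -4.982e+01]
```

Request:
{"name": "arm_command", "arguments": {
  "gripper": [5.0,5.0,5.0,5.0,5.0],
  "slide": [
    [36.7,6.1,-1.3],
    [36.7,6.1,-1.3],
    [36.7,6.1,-1.3],
    [36.7,6.1,-1.3],
    [36.7,6.1,-1.3]
  ],
  "turn": [
    [0,0,-49.8],
    [0,0,-49.8],
    [0,0,-49.8],
    [0,0,-49.8],
    [0,0,-49.8]
  ]
}}

```text
clock: 1.75
position: [0.5251, -0.0545, 0.2582]
tool_rot: [3.141, 0.001, 2.145]
force: [0.6, -0.2, 0.6]
grip_width: 0.0501
```

```bash
python3 -c "
from h import *
to(.439,.284,.24,123)"
```

```text
t 1.75 p [ 0.5251 -0.0545  0.2582] rot [1.7998e+02 3.0000e-02 1.2290e+02] F [ 0.62 -0.24  0.58] w 0.0501 q7 0.31
slide cm [33.09 11.15  1.8 ] turn deg [ 0.02  0.03 -0.1 ]
```

Request:
{"name": "arm_command", "arguments": {
  "gripper": [5.0,5.0,5.0,5.0,5.0],
  "slide": [
    [33.1,11.1,1.8],
    [33.1,11.1,1.8],
    [33.1,11.1,1.8],
    [33.1,11.1,1.8],
    [33.1,11.1,1.8]
  ],
  "turn": [
    [0,0,0],
    [0,0,0],
    [0,0,0],
    [0,0,0],
    [0,0,0]
  ]
}}

```text
clock: 2.38
position: [0.4478, 0.2483, 0.2419]
tool_rot: [3.141, 0.0, 2.14]
force: [1.4, -0.0, 0.7]
grip_width: 0.0499
```

Request:
{"name": "arm_command", "arguments": {
  "gripper": [5.0,5.0],
  "slide": [
    [0,0,0],
    [0,0,0]
  ],
  "turn": [
    [0,0,0],
    [0,0,0]
  ]
}}

```text
clock: 2.62
position: [0.4484, 0.2463, 0.2416]
tool_rot: [-3.141, 0.0, 2.141]
force: [0.5, -0.6, -0.7]
grip_width: 0.0499
```

```bash
python3 -c "
from h import *
to(.439,.284,.24,123)"
```

```text
t 2.62 p [0.4484 0.2463 0.2416] rot [-1.7998e+02  2.0000e-02  1.2266e+02] F [ 0.52 -0.64 -0.71] w 0.0499 q7 -0.35
slide cm [3.68 1.24 0.16] turn deg [-0.02  0.02 -0.34]
```

Request:
{"name": "arm_command", "arguments": {
  "gripper": [5.0,5.0,5.0,5.0],
  "slide": [
    [3.7,1.2,2],
    [3.7,1.2,3.0],
    [3.7,1.2,3.0],
    [3.7,1.2,3.0]
  ],
  "turn": [
    [0,0,-0.3],
    [0,0,-0.3],
    [0,0,-0.3],
    [0,0,-0.3]
  ]
}}

```text
clock: 3.12
position: [0.4393, 0.2831, 0.2122]
tool_rot: [3.141, 0.0, 2.144]
force: [-0.3, -0.4, 0.2]
grip_width: 0.0499
```

```bash
python3 -c "
from h import *
to(.439,.284,.141,123)
f=vision.grab_frame('scene');t=vision.grab_frame('top')
cv2.imwrite('pics/e.png',np.hstack([crop(f,315,110,80,110,5),crop(t,115,190,80,110,5)]))"
```

```text
t 3.12 p [0.4393 0.2831 0.2122] rot [1.7998e+02 3.0000e-02 1.2283e+02] F [-0.33 -0.4   0.19] w 0.0499 q7 -0.45
slide cm [0.1  0.03 7.12] turn deg [ 0.02  0.03 -0.17]
```

View pics/e.png

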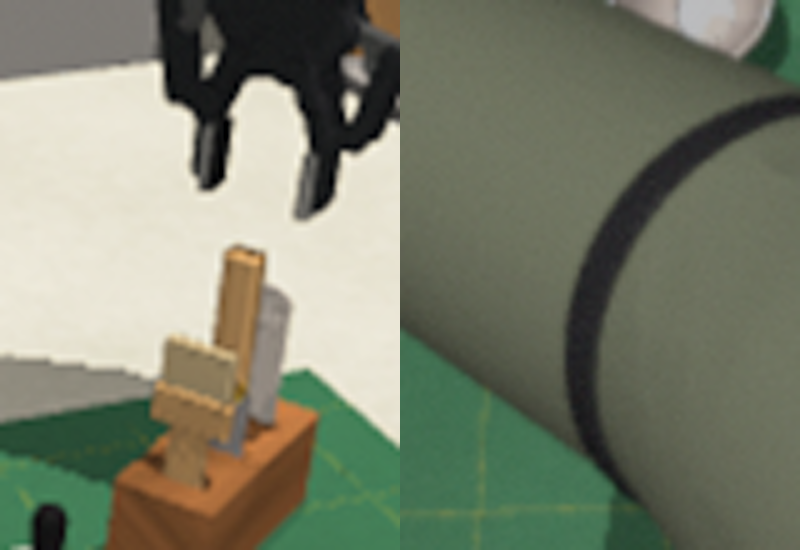

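```bash
python3 -c "
from h import *
for z in(.2122,.204,.185): print(z,proj('scene',[.4393,.2831,z]),proj('scene',[.439,.284,z]))
def P(n,u,v):
    K,T=cam(n); d=T[:3,:3]@np.linalg.solve(K,[u,v,1.]); return T[:3,3],d/np.linalg.norm(d)
a,d=P('top',157.1,240.1);b,e=P('scene',315+243/5-.4,110+254/5-.4)
s=np.linalg.lstsq(np.c_[d,-e],b-a,rcond=None)[0];print(a+d*s[0],b+e*s[1])
"
```

```text
0.2122 [365.59244219 150.95963767] [365.8295854  150.87024697]
0.204 [365.17151095 153.77177533] [365.40793657 153.68147583]
0.185 [364.20842173 160.20593661] [364.4432001  160.11359379]
[0.43648053 0.28564112 0.18348981] [0.43513583 0.28282179 0.18251418]
```

Request:
{"name": "arm_command", "arguments": {
  "gripper": [5.0,5.0,5.0,5.0],
  "slide": [
    [0.1,-0.2,1.5],
    [0.1,-0.2,4.0],
    [0.1,-0.2,7.0],
    [0.1,-0.2,7.0]
  ],
  "turn": [
    [0,0,0],
    [0,0,0],
    [0,0,0],
    [0,0,0]
  ]
}}

```text
clock: 3.72
position: [0.4351, 0.2831, 0.1398]
tool_rot: [-3.138, -0.0, 2.146]
force: [-0.3, 0.3, 0.5]
grip_width: 0.0505
```

Request:
{"name": "arm_command", "arguments": {
  "gripper": [1.5,1.5,1.5,1.5,1.5],
  "slide": [
    [0,0,0],
    [0,0,0],
    [0,0,0],
    [0,0,0],
    [0,0,0]
  ],
  "turn": [
    [0,0,0],
    [0,0,0],
    [0,0,0],
    [0,0,0],
    [0,0,0]
  ],
  "force": 25
}}

```text
clock: 4.35
position: [0.4367, 0.2843, 0.1425]
tool_rot: [3.14, 0.0, 2.146]
force: [-0.7, 1.0, 6.9]
grip_width: 0.0216
```

```bash
python3 -c "
from h import *
to(.439,.284,.141,123)"
```

```text
t 4.35 p [0.4367 0.2843 0.1425] rot [179.91   0.   122.93] F [-0.7   1.01  6.9 ] w 0.0216 q7 -0.54
slide cm [-0.15  0.18  0.15] turn deg [ 0.09  0.   -0.07]
```

Request:
{"name": "arm_command", "arguments": {
  "gripper": [1.5,1.5,1.5,1.5,1.5],
  "slide": [
    [0,0,-1.0],
    [0,0,-4],
    [0,0,-9],
    [0,0,-15.5],
    [0,0,-15.5]
  ],
  "turn": [
    [0,0,0],
    [0,0,0],
    [0,0,0],
    [0,0,0],
    [0,0,0]
  ],
  "force": 50
}}

```text
clock: 4.97
position: [0.4372, 0.285, 0.3013]
tool_rot: [3.135, 0.0, 2.146]
force: [0.9, 0.9, -1.0]
grip_width: 0.0213
```

```bash
python3 -c "
from h import *
to(.61,-.005,.29,93.6)"
```

```text
t 4.97 p [0.4372 0.285  0.3013] rot [1.7963e+02 3.0000e-02 1.2293e+02] F [ 0.9   0.88 -1.  ] w 0.0213 q7 -0.38
slide cm [-33.74  -1.27   1.14] turn deg [ 0.37 -0.07 29.33]
```

Request:
{"name": "arm_command", "arguments": {
  "gripper": [1.5,1.5,1.5,1.5,1.5],
  "slide": [
    [-4,0,0],
    [-9,-0.3,0],
    [-15,-0.6,0],
    [-21,-0.9,0],
    [-27,-1.1,0]
  ],
  "turn": [
    [0,0,6],
    [0,0,12],
    [0,0,18],
    [0,0,24],
    [0,0,29.3]
  ]
}}

```text
clock: 5.6
position: [0.5742, 0.0494, 0.2968]
tool_rot: [-3.141, 0.0, 1.631]
force: [0.8, 1.2, -0.9]
grip_width: 0.0215
```

```bash
python3 -c "
from h import *
to(.61,-.005,.26,93.6)"
```

```text
t 5.6 p [0.5742 0.0494 0.2968] rot [-1.7998e+02  1.0000e-02  9.3460e+01] F [ 0.84  1.21 -0.95] w 0.0215 q7 -0.34
slide cm [-5.64  3.24  3.68] turn deg [-0.02  0.01 -0.14]
```

Request:
{"name": "arm_command", "arguments": {
  "gripper": [1.5,1.5,1.5,1.5,1.5],
  "slide": [
    [-3,1.6,1],
    [-5.6,3.2,3],
    [-5.6,3.2,5.5],
    [-5.6,3.2,5.8],
    [-5.6,3.2,5.8]
  ],
  "turn": [
    [0,0,0],
    [0,0,0],
    [0,0,0],
    [0,0,0],
    [0,0,0]
  ]
}}

```text
clock: 6.22
position: [0.6093, -0.0021, 0.2394]
tool_rot: [3.141, -0.0, 1.635]
force: [0.1, 0.9, -0.5]
grip_width: 0.0216
```

```bash
python3 -c "
from h import *
to(.61,-.005,.24,93.6)
f=vision.grab_frame('scene');t=vision.grab_frame('top')
cv2.imwrite('pics/f_scene.png',f);cv2.imwrite('pics/f_top.png',t)
cv2.imwrite('pics/f.png',np.hstack([crop(f,245,180,75,110,5.3),crop(t,240,140,75,110,5.3)]))"
```

```text
t 6.22 p [ 0.6093 -0.0021  0.2394] rot [ 1.7999e+02 -1.0000e-02  9.3670e+01] F [ 0.14  0.91 -0.53] w 0.0216 q7 -0.27
slide cm [-0.3   0.05 -0.06] turn deg [ 0.01 -0.01  0.07]
```

View pics/f.png

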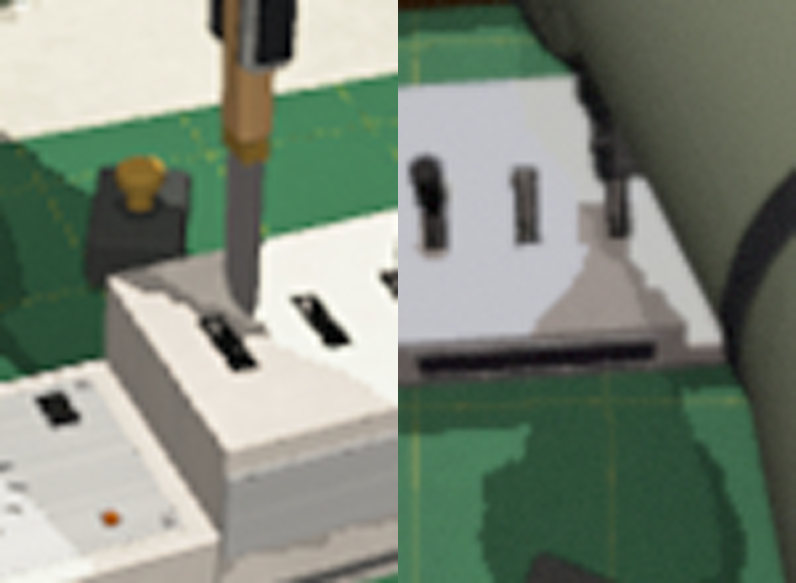

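```bash
python3 -c "
from h import *
u,v=245+245/5.3-.4,180+312/5.3-.4
for z in(.108,.112,.116): print(z,ray('scene',u,v,z))
print('slot0',ray('scene',287.68,244.62,.095), 'tcp-proj tip',proj('scene',[.6093,-.0021,.112]),(u,v))
# spindle etc top: blade visible
print('top blade', ray('top',240+(617-398)/5.3-.4,140+236/5.3-.4,.112))
"
```

```text
0.108 [0.60772887 0.0042956  0.108     ]
0.112 [0.6126743  0.00207473 0.112     ]
0.116 [ 6.17619739e-01 -1.46141042e-04  1.16000000e-01]
slot0 [ 0.61115765 -0.00425612  0.095     ] tcp-proj tip [288.55696211 237.97586597] (290.82641509433967, 238.4679245283019)
top blade [ 0.58657141 -0.00495187  0.112     ]
```

Request:
{"name": "arm_command", "arguments": {
  "gripper": [1.5,1.5,1.5],
  "slide": [
    [-0.3,0,0.6],
    [-0.3,0,1.1],
    [-0.3,0,1.1]
  ],
  "turn": [
    [0,0,0],
    [0,0,0],
    [0,0,0]
  ]
}}

```text
clock: 6.7
position: [0.6093, -0.0056, 0.2273]
tool_rot: [-3.141, -0.0, 1.634]
force: [0.2, 0.9, -1.1]
grip_width: 0.0213
```

```bash
python3 -c "
from h import *
to(.61,-.005,.23,93.6)
f=np.mean([vision.grab_frame('scene').astype(float) for _ in range(3)],0).astype(np.uint8);t=vision.grab_frame('top')
cv2.imwrite('pics/g_scene.png',f)
for z in(.095,.1,.14,.18,.22): print(z,proj('scene',[.61,-.005,z]))
g=f.astype(int)
for v in (215,220,225,230,233,236,238,240,242,244,246): print(v,' '.join('%3d'%x for x in g[v,278:304].mean(1)))
cv2.imwrite('pics/g.png',np.hstack([crop(f,265,200,50,55,8),crop(t,255,150,50,55,8)]))"
```

```text
t 6.7 p [ 0.6093 -0.0056  0.2273] rot [-179.96   -0.     93.63] F [ 0.23  0.94 -1.09] w 0.0213 q7 -0.27
slide cm [ 0.05  0.07 -0.27] turn deg [-0.04 -0.    0.03]
0.095 [287.18846192 244.39078451]
0.1 [287.2752989  242.63862751]
0.14 [287.98740084 228.27016009]
0.18 [288.73194472 213.24709364]
0.22 [289.51119924 197.52365208]
215  84  82  65  86 102 100 101  98  88  77  68  73  80  79  81  92  99 100  99  99  99  99  99  99 100 100
220  62  58  64  91 101 100 100  97  86  80  80  80  81  80  82  95 101  99 101  99  99  99  98  98  98  97
225  48  41  82 100  98  98  99  93  85  81  80  80  81  78  86 109 177 220 225 231 241 243 242 241 239 239
230 161 160 158 157 157 156 157 131  92  79  80  80  80  70 170 235 241 240 239 239 239 238 238 237 237 238
233 157 157 156 156 157 158 161 129  87  80  80  81  79  67 186 239 241 240 239 240 240 240 240 240 240 241
236 118 132 141 153 161 162 163 136  93  79  80  81  80  65 214 245 240 240 240 240 243 203  95  57 114  86
238 150 116 119 122 123 123 124 126 103  80  80  80  80  64 216 245 241 241 240 240 241 245 235 149  96  82
240 228 232 179 111  78  47  56  64  62  72  81  81  80  70 216 247 242 240 240 240 240 241 242 240 177  65
242 226 226 230 213 187 125  59  90  65  22  55  76  81  81 120 146 224 243 241 241 240 240 240 242 246 232
244 225 224 224 226 229 216 134  24   8  12  11  36  68 108 169 190 194 224 239 242 242 241 242 242 242 244
246 226 226 225 226 228 231 215 191 127  21  13  25  20  73 181 227 228 224 224 223 230 234 239 242 241 241
```

View pics/g.png

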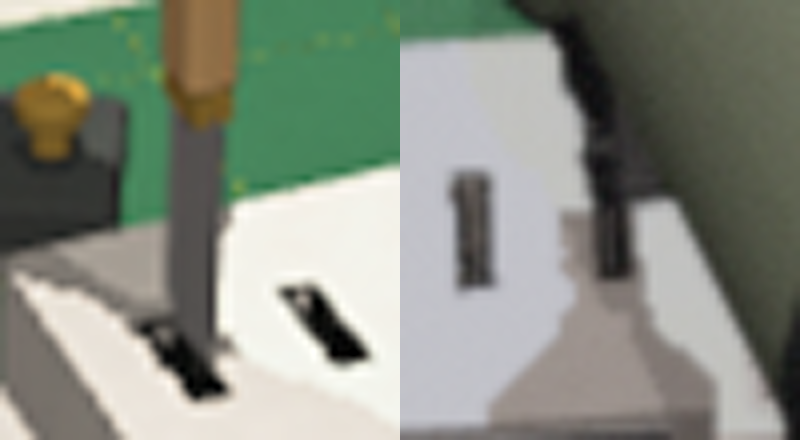

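Request:
{"name": "arm_command", "arguments": {
  "gripper": [1.5,1.5,1.5,1.5],
  "slide": [
    [-0.05,0.05,0.3],
    [-0.05,0.05,0.6],
    [-0.05,0.05,0.9],
    [-0.05,0.05,1.2]
  ],
  "turn": [
    [0,0,0],
    [0,0,0],
    [0,0,0],
    [0,0,0]
  ]
}}

```text
clock: 7.4
position: [0.61, -0.0062, 0.2155]
tool_rot: [-3.141, 0.0, 1.634]
force: [0.2, -2.2, 0.3]
grip_width: 0.0214
```

Request:
{"name": "arm_command", "arguments": {
  "gripper": [1.5,1.5,1.5,1.5],
  "slide": [
    [-0.05,0,0.4],
    [-0.05,0,0.9],
    [-0.05,0,1.4],
    [-0.05,0,1.8]
  ],
  "turn": [
    [0,0,0],
    [0,0,0],
    [0,0,0],
    [0,0,0]
  ]
}}

```text
clock: 7.9
position: [0.61, -0.0065, 0.1973]
tool_rot: [-3.141, -0.0, 1.634]
force: [-0.2, -1.4, 0.7]
grip_width: 0.0217
```

Request:
{"name": "arm_command", "arguments": {
  "gripper": [1.5,1.5,1.5,1.5,1.5],
  "slide": [
    [-0.05,0,1.2],
    [-0.05,0,2.4],
    [-0.05,0,3.6],
    [-0.05,0,4.8],
    [-0.05,0,4.8]
  ],
  "turn": [
    [0,0,0],
    [0,0,0],
    [0,0,0],
    [0,0,0],
    [0,0,0]
  ]
}}

```text
clock: 8.52
position: [0.6098, -0.0069, 0.1487]
tool_rot: [-3.14, -0.0, 1.634]
force: [0.3, 0.5, -1.0]
grip_width: 0.0215
```

Request:
{"name": "arm_command", "arguments": {
  "gripper": [1.5,1.5,1.5,1.5],
  "slide": [
    [0,0,0.25],
    [0,0,0.5],
    [0,0,0.65],
    [0,0,0.75]
  ],
  "turn": [
    [0,0,0],
    [0,0,0],
    [0,0,0],
    [0,0,0]
  ]
}}

```text
clock: 9.02
position: [0.6103, -0.0069, 0.1428]
tool_rot: [3.141, 0.0, 1.634]
force: [-4.5, -0.5, 17.0]
grip_width: 0.0216
```

Request:
{"name": "arm_command", "arguments": {
  "gripper": [2.6,3.5,5.0,5.0],
  "slide": [
    [0,0,0],
    [0,0,0],
    [0,0,0],
    [0,0,0]
  ],
  "turn": [
    [0,0,0],
    [0,0,0],
    [0,0,0],
    [0,0,0]
  ]
}}

```text
clock: 9.52
position: [0.6101, -0.007, 0.1422]
tool_rot: [-3.142, -0.0, 1.634]
force: [0.3, 0.7, 0.2]
grip_width: 0.05
```

Request:
{"name": "arm_command", "arguments": {
  "gripper": [5.0,5.0,5.0,5.0],
  "slide": [
    [0,0,-2],
    [0,0,-5],
    [0,0,-10],
    [0,0,-11]
  ],
  "turn": [
    [0,0,0],
    [0,0,0],
    [0,0,0],
    [0,0,0]
  ]
}}

```text
clock: 10.02
position: [0.6114, -0.0066, 0.2568]
tool_rot: [3.136, 0.0, 1.634]
force: [0.2, -0.1, -1.2]
grip_width: 0.0502
```

```bash
python3 -c "
from h import *
f=np.mean([vision.grab_frame('scene').astype(float) for _ in range(3)],0).astype(np.uint8)
cv2.imwrite('pics/h.png',crop(f,170,160,170,140,4.5))
to(.3864,-.2325,.20,4)"
```

```text
t 10.18 p [ 0.6101 -0.0071  0.2528] rot [1.7996e+02 1.0000e-02 9.3630e+01] F [-1.42 -1.15 -0.42] w 0.0503 q7 -0.26
slide cm [-21.08 -23.76   5.26] turn deg [ 4.000e-02 -3.000e-02  8.963e+01]
```

View pics/h.png

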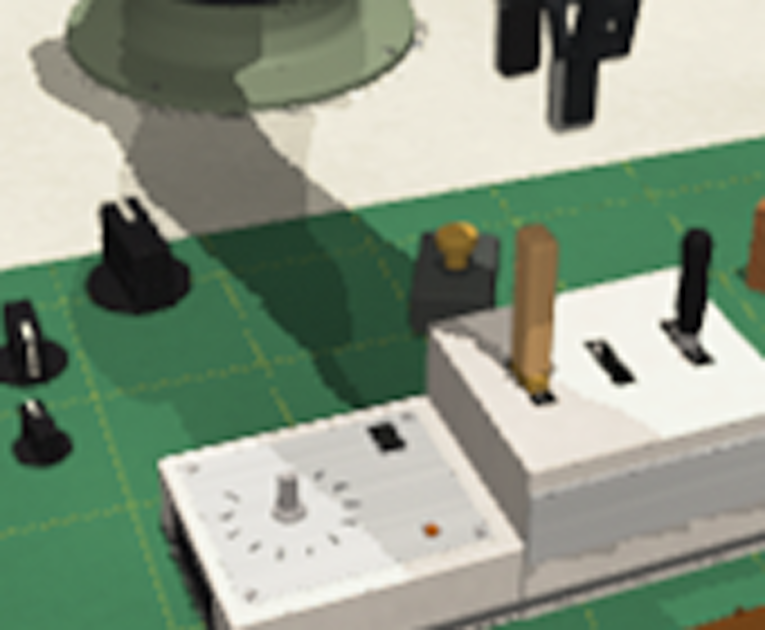

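```bash
python3 -c "
from h import *
im=np.load('top0.npy'); 
x,y,w,h=358,254,18,22
g=im[y:y+h,x:x+w].mean(2); W=np.clip(g-110,0,None); m=im[y:y+h,x:x+w]; sat=m.max(2)-m.min(2); W[sat>25]=0
yy,xx=np.mgrid[y:y+h,x:x+w]; C=np.cov(np.vstack([xx.ravel(),yy.ravel()]),aweights=W.ravel()); e,V=np.linalg.eigh(C)
u,v=(W*xx).sum()/W.sum(),(W*yy).sum()/W.sum(); d=V[:,1]*(-np.sign(V[1,1])); 
a,b=ray('top',u,v,.032),ray('top',u+3*d[0],v+3*d[1],.032); print('ptr',u,v,e,a,'yaw',np.degrees(np.arctan2(*(b-a)[[1,0]])))
print('scene skirt',ray('scene',160+131/8-.4,220+163/8-.4,.004))
s=np.load('scene0.npy')
m=(s.max(2)<60).astype(np.uint8); print('bbox scene',[ (np.nonzero(m[r,160:200])[0][[0,-1]]+160).tolist() for r in range(234,248) if m[r,160:200].any()])
"
```

```text
ptr 367.96875 259.0589285714286 [0.03657084 2.66945347] [ 0.40038872 -0.23075586  0.032     ] yaw -3.170823488909097
scene skirt [ 0.38819702 -0.22929306  0.004     ]
bbox scene [[171, 178], [172, 179], [171, 182], [170, 183], [169, 184], [168, 184], [168, 184], [168, 184], [168, 183], [169, 182], [170, 180], [172, 177]]
```

Request:
{"name": "arm_command", "arguments": {
  "gripper": [5.0,5.0,5.0,5.0,5.0],
  "slide": [
    [-5,-3,0],
    [-10,-8,0],
    [-15,-13,0],
    [-19,-18,0],
    [-21,-23.7,2]
  ],
  "turn": [
    [0,0,10],
    [0,0,20],
    [0,0,30],
    [0,0,40],
    [0,0,50]
  ]
}}

```text
clock: 10.8
position: [0.4001, -0.2254, 0.2361]
tool_rot: [3.141, -0.0, 0.754]
force: [0.5, -1.3, -0.9]
grip_width: 0.0498
```

```bash
python3 -c "
from h import *
to(.3864,-.2325,.15,4)"
```

```text
t 10.8 p [ 0.4001 -0.2254  0.2361] rot [179.99  -0.    43.22] F [ 0.54 -1.31 -0.86] w 0.0498 q7 -0.53
slide cm [-1.49 -0.43  8.61] turn deg [ 1.000e-02 -1.000e-02  3.922e+01]
```

Request:
{"name": "arm_command", "arguments": {
  "gripper": [5.0,5.0,5.0,5.0,5.0],
  "slide": [
    [-1.3,-0.4,4],
    [-1.3,-0.4,8],
    [-1.3,-0.4,11],
    [-1.3,-0.4,11.6],
    [-1.3,-0.4,11.6]
  ],
  "turn": [
    [0,0,10.5],
    [0,0,21],
    [0,0,31],
    [0,0,41],
    [0,0,41]
  ]
}}

```text
clock: 11.42
position: [0.3889, -0.2293, 0.1195]
tool_rot: [-3.141, 0.002, 0.047]
force: [0.6, 0.6, -0.4]
grip_width: 0.05
```

```bash
python3 -c "
from h import *
to(.3873,-.231,.008,2)"
```

```text
t 11.43 p [ 0.3889 -0.2293  0.1195] rot [-1.7994e+02  1.4000e-01  2.7100e+00] F [ 0.56  0.58 -0.41] w 0.05 q7 -1.2
slide cm [-0.14  0.18 11.15] turn deg [-0.06  0.14  0.71]
```

Request:
{"name": "arm_command", "arguments": {
  "gripper": [5.0,5.0,5.0,5.0,5.0],
  "slide": [
    [-0.15,0.2,4],
    [-0.15,0.2,7],
    [-0.15,0.2,9],
    [-0.15,0.2,10],
    [-0.15,0.2,10.2]
  ],
  "turn": [
    [0,0,0.7],
    [0,0,0.7],
    [0,0,0.7],
    [0,0,0.7],
    [0,0,0.7]
  ]
}}

```text
clock: 12.05
position: [0.3882, -0.2318, 0.0185]
tool_rot: [-3.141, 0.0, 0.036]
force: [-0.2, -1.7, -1.1]
grip_width: 0.0498
```

```bash
python3 -c "
from h import *
to(.3873,-.231,.008,2)
f=vision.grab_frame('scene');t=vision.grab_frame('top')
cv2.imwrite('pics/i.png',np.hstack([crop(f,145,190,75,75,5.3),crop(t,330,225,75,75,5.3)]))"
```

```text
t 12.05 p [ 0.3882 -0.2318  0.0185] rot [-1.7998e+02  1.0000e-02  2.0500e+00] F [-0.2  -1.65 -1.08] w 0.0498 q7 -1.24
slide cm [-0.09 -0.09  1.05] turn deg [-0.02  0.01  0.05]
```

View pics/i.png

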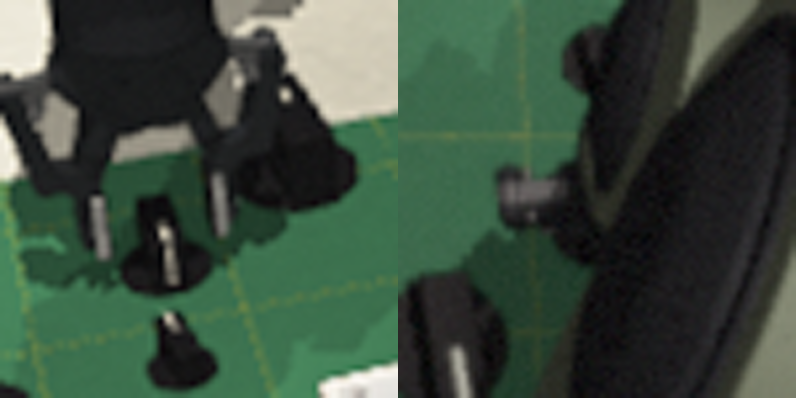

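Request:
{"name": "arm_command", "arguments": {
  "gripper": [5.0,5.0,3.5,1.2,1.2],
  "slide": [
    [0,0,0.6],
    [0,0,0.9],
    [0,0,0.9],
    [0,0,0.9],
    [0,0,0.9]
  ],
  "turn": [
    [0,0,0],
    [0,0,0],
    [0,0,0],
    [0,0,0],
    [0,0,0]
  ],
  "force": 25
}}

```text
clock: 12.78
position: [0.3884, -0.2319, 0.0098]
tool_rot: [3.142, -0.0, 0.034]
force: [-0.9, 1.1, 3.9]
grip_width: 0.0174
```

Request:
{"name": "arm_command", "arguments": {
  "gripper": [1.2,1.2,1.2,1.2],
  "slide": [
    [0,0,0],
    [0,0,0],
    [0,0,0],
    [0,0,0]
  ],
  "turn": [
    [0,0,0],
    [0,0,0],
    [0,0,0],
    [0,0,0]
  ],
  "force": 60
}}

```text
clock: 13.28
position: [0.3883, -0.2319, 0.0098]
tool_rot: [3.142, -0.0, 0.034]
force: [-1.5, 0.2, 7.0]
grip_width: 0.017
```

```bash
python3 -c "
from h import *
to(.3873,-.231,.008,2)"
```

```text
t 13.28 p [ 0.3883 -0.2319  0.0098] rot [ 1.7999e+02 -1.0000e-02  1.9400e+00] F [-1.46  0.21  7.02] w 0.017 q7 -1.25
slide cm [-0.1  -0.09  0.18] turn deg [ 0.01 -0.01 -0.06]
```

Request:
{"name": "arm_command", "arguments": {
  "gripper": [1.2,1.2,1.2,1.2,1.2],
  "slide": [
    [0,0,-4],
    [0,0,-10],
    [5,-2,-12],
    [11,-4.5,-12],
    [17,-7,-12]
  ],
  "turn": [
    [0,0,0],
    [0,0,0],
    [0,0,0],
    [0,0,-1.8],
    [0,0,-1.8]
  ]
}}

```text
clock: 13.9
position: [0.5531, -0.1576, 0.1303]
tool_rot: [3.141, -0.001, 0.065]
force: [-0.2, -0.3, -0.5]
grip_width: 0.0168
```

```bash
python3 -c "
from h import *
to(.617,-.135,.105,3.7)"
```

```text
t 13.9 p [ 0.5531 -0.1576  0.1303] rot [ 1.7997e+02 -6.0000e-02  3.7300e+00] F [-0.23 -0.29 -0.46] w 0.0168 q7 -1.41
slide cm [ 6.52 -1.84  2.54] turn deg [ 0.03 -0.06  0.03]
```

Request:
{"name": "arm_command", "arguments": {
  "gripper": [1.2,1.2,1.2,1.2],
  "slide": [
    [4,-1,1],
    [6.5,-1.8,2.5],
    [6.5,-1.8,2.9],
    [6.5,-1.8,2.9]
  ],
  "turn": [
    [0,0,0],
    [0,0,0],
    [0,0,0],
    [0,0,0]
  ]
}}

```text
clock: 14.4
position: [0.6141, -0.1365, 0.1003]
tool_rot: [3.141, 0.001, 0.065]
force: [0.1, -0.5, -0.5]
grip_width: 0.0171
```

```bash
python3 -c "
from h import *
to(.617,-.135,.1,3.7)
for p in([.617,-.135,.0898],[.617,-.135,.0912],[.617,-.135,.074],[.617,-.135,.05]): print(p,proj('scene',p))
f=np.mean([vision.grab_frame('scene').astype(float) for _ in range(3)],0).astype(np.uint8);t=vision.grab_frame('top')
cv2.imwrite('pics/j_scene.png',f);cv2.imwrite('pics/j_top.png',t)
s=np.load('scene0.npy').astype(np.uint8)
cv2.imwrite('pics/j.png',np.hstack([crop(f,205,215,60,75,6),crop(s,222,252,30,37,12)[:450,:360]]))"
```

```text
t 14.4 p [ 0.6141 -0.1365  0.1003] rot [1.7999e+02 7.0000e-02 3.7200e+00] F [ 0.14 -0.46 -0.54] w 0.0171 q7 -1.46
slide cm [ 0.3  -0.13  0.03] turn deg [0.01 0.07 0.02]
[0.617, -0.135, 0.0898] [233.12890958 259.7076613 ]
[0.617, -0.135, 0.0912] [233.11127891 259.20825154]
[0.617, -0.135, 0.074] [233.32595929 265.28933034]
[0.617, -0.135, 0.05] [233.61866404 273.58054302]Traceback (most recent call last):
  File "<string>", line 8, in <module>
    cv2.imwrite('pics/j.png',np.hstack([crop(f,205,215,60,75,6),crop(s,222,252,30,37,12)[:450,:360]]))
                             ~~~~~~~~~^^^^^^^^^^^^^^^^^^^^^^^^^^^^^^^^^^^^^^^^^^^^^^^^^^^^^^^^^^^^^^^
    return _nx.concatenate(arrs, 1, dtype=dtype, casting=casting)
           ~~~~~~~~~~~~~~~^^^^^^^^^^^^^^^^^^^^^^^^^^^^^^^^^^^^^^^
ValueError: all the input array dimensions except for the concatenation axis must match exactly, but along dimension 0, the array at index 0 has size 450 and the array at index 1 has size 444
```

```bash
python3 -c "
import cv2;print(cv2.imread('pics/j.png').shape)"
```

```text
[ WARN:0@0.019] global loadsave.cpp:275 findDecoder imread_('pics/j.png'): can't open/read file: check file path/integrity
Traceback (most recent call last):
AttributeError: 'NoneType' object has no attribute 'shape'
```

Request:
{"name": "arm_command", "arguments": {
  "gripper": [1.2,1.2,1.2],
  "slide": [
    [0.3,-0.1,0],
    [0.3,-0.1,0],
    [0.3,-0.1,0]
  ],
  "turn": [
    [0,0,0],
    [0,0,0],
    [0,0,0]
  ]
}}

```text
clock: 14.98
position: [0.6179, -0.1349, 0.1006]
tool_rot: [-3.142, -0.0, 0.065]
force: [-0.2, 0.0, -0.7]
grip_width: 0.017
```

```bash
python3 -c "
from h import *
to(.617,-.135,.1,3.7)
f=np.mean([vision.grab_frame('scene').astype(float) for _ in range(3)],0).astype(np.uint8);t=vision.grab_frame('top')
cv2.imwrite('pics/j_scene.png',f);cv2.imwrite('pics/j_top.png',t)
s=np.load('scene0.npy').astype(np.uint8)
cv2.imwrite('pics/j.png',np.hstack([crop(f,205,225,50,60,8),crop(s,205,225,50,60,8)]))"
```

```text
t 14.97 p [ 0.6179 -0.1349  0.1006] rot [-180.     -0.      3.74] F [-0.15  0.04 -0.69] w 0.017 q7 -1.46
slide cm [-0.09  0.01  0.06] turn deg [-0.   -0.    0.04]
```

View pics/j.png

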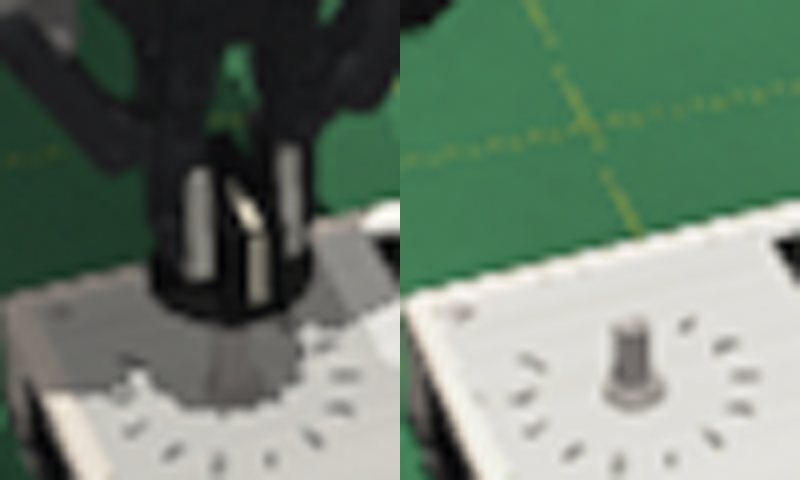

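Request:
{"name": "arm_command", "arguments": {
  "gripper": [1.2,1.2,1.2,1.2,1.2],
  "slide": [
    [-0.05,0,0.6],
    [-0.05,0,1.2],
    [-0.05,0,1.5],
    [-0.05,0,1.6],
    [-0.05,0,1.6]
  ],
  "turn": [
    [0,0,0],
    [0,0,0],
    [0,0,0],
    [0,0,0],
    [0,0,0]
  ]
}}

```text
clock: 15.8
position: [0.6175, -0.1349, 0.0846]
tool_rot: [3.142, -0.0, 0.065]
force: [0.1, 0.0, 0.1]
grip_width: 0.0168
```

Request:
{"name": "arm_command", "arguments": {
  "gripper": [1.2,1.2,1.2],
  "slide": [
    [0,0,0.1],
    [0,0,0.15],
    [0,0,0.15]
  ],
  "turn": [
    [0,0,0],
    [0,0,0],
    [0,0,0]
  ]
}}

```text
clock: 16.18
position: [0.6176, -0.1349, 0.0833]
tool_rot: [3.142, -0.0, 0.065]
force: [0.3, -0.1, 2.1]
grip_width: 0.0168
```

Request:
{"name": "arm_command", "arguments": {
  "gripper": [1.2,1.2],
  "slide": [
    [0,0,0],
    [0,0,0]
  ],
  "turn": [
    [0,0,8],
    [0,0,8]
  ]
}}

```text
clock: 16.42
position: [0.6176, -0.1348, 0.0833]
tool_rot: [3.141, -0.0, -0.074]
force: [-0.6, -0.7, 3.1]
grip_width: 0.0165
```

Request:
{"name": "arm_command", "arguments": {
  "gripper": [1.2,1.2],
  "slide": [
    [0,0,0],
    [0,0,0]
  ],
  "turn": [
    [0,0,8],
    [0,0,8]
  ]
}}

```text
clock: 16.68
position: [0.6175, -0.1348, 0.0832]
tool_rot: [3.141, -0.0, -0.211]
force: [-0.4, -0.7, 2.8]
grip_width: 0.0166
```

Request:
{"name": "arm_command", "arguments": {
  "gripper": [1.2,1.2],
  "slide": [
    [0,0,0],
    [0,0,0]
  ],
  "turn": [
    [0,0,8],
    [0,0,8]
  ]
}}

```text
clock: 16.92
position: [0.6175, -0.1348, 0.0831]
tool_rot: [3.141, -0.0, -0.349]
force: [-0.1, -0.2, 2.0]
grip_width: 0.0171
```

Request:
{"name": "arm_command", "arguments": {
  "gripper": [1.2,1.2,1.2,1.2],
  "slide": [
    [0,0,0],
    [0,0,0],
    [0,0,0],
    [0,0,0]
  ],
  "turn": [
    [0,0,-10],
    [0,0,-20],
    [0,0,-30],
    [0,0,-32]
  ]
}}

```text
clock: 17.42
position: [0.6174, -0.1351, 0.0831]
tool_rot: [-3.141, -0.0, 0.21]
force: [0.2, 0.5, 2.0]
grip_width: 0.0167
```

Request:
{"name": "arm_command", "arguments": {
  "gripper": [1.2,1.2],
  "slide": [
    [0,0,0],
    [0,0,0]
  ],
  "turn": [
    [0,0,-8],
    [0,0,-8]
  ]
}}

```text
clock: 17.68
position: [0.6174, -0.135, 0.0831]
tool_rot: [-3.141, -0.0, 0.344]
force: [-0.2, -0.8, 2.6]
grip_width: 0.0169
```

Request:
{"name": "arm_command", "arguments": {
  "gripper": [1.2,1.2],
  "slide": [
    [0,0,0],
    [0,0,0]
  ],
  "turn": [
    [0,0,-8],
    [0,0,-8]
  ]
}}

```text
clock: 17.92
position: [0.6174, -0.1349, 0.0831]
tool_rot: [-3.141, -0.0, 0.481]
force: [0.3, 0.0, 3.6]
grip_width: 0.0171
```

```bash
cat > fit.py <<'E'
from h import *
from scipy.optimize import least_squares
def circ(P,r=None):
    P=np.array(P)[:,:2]
    f=(lambda q:np.hypot(*(P-q[:2]).T)-(r if r else q[2]))
    q0=list(P.mean(0))+([] if r else [.02]); s=least_squares(f,q0,loss="soft_l1",f_scale=.001); return np.round(s.x,4),np.round(np.std(f(s.x)),4),len(P)
def ticks(n,im,c,rad):
    g=im.mean(2); bl=cv2.medianBlur(g.astype(np.uint8),9).astype(float); m=((bl-g)>14).astype(np.uint8)
    k,lab,st,ce=cv2.connectedComponentsWithStats(m)
    P=[ray(n,*ce[i],.05) for i in range(1,k) if st[i,4]>=2]
    return [p for p in P if .015<np.hypot(*(p-c)[:2])<.04]
for n in("top","scene"):
    P=ticks(n,np.load(n+"0.npy"),np.array([.615,-.134,.05]),0)
    print(n,"dial",circ(P)); print(np.round([p[:2] for p in P],4).tolist())
f=cv2.imread("pics/j_scene.png").astype(float).mean(2); Q=[]
for u in range(225,243):
    col=f[256:275,u]; d=np.diff(col); i=np.argmax(d); 
    # subpixel of gradient peak
    w=np.clip(d[max(i-1,0):i+2],0,None); v=256+.5+(w*np.arange(max(i-1,0),i+2)).sum()/w.sum(); Q.append(ray("scene",u,v,.0908))
print("skirt",circ(Q,.023)); print(np.round([q[:2] for q in Q],4).tolist())
E
python3 fit.py
```

```text
top dial (array([ 0.6166, -0.1359,  0.0305]), np.float64(0.0006), 10)
[[0.6433, -0.1217], [0.6464, -0.1345], [0.6447, -0.148], [0.6369, -0.1603], [0.6341, -0.1109], [0.6212, -0.1058], [0.6245, -0.166], [0.6104, -0.1653], [0.6074, -0.1058], [0.5979, -0.1592]]
scene dial (array([ 0.6156, -0.1342,  0.0311]), np.float64(0.0004), 11)
[[0.5944, -0.112], [0.6061, -0.1043], [0.5956, -0.1584], [0.6203, -0.1036], [0.6093, -0.1645], [0.6332, -0.1081], [0.6232, -0.1647], [0.6424, -0.1193], [0.6351, -0.1574], [0.6444, -0.1467], [0.647, -0.1325]]Traceback (most recent call last):
  File "fit.py", line 19, in <module>
    w=np.clip(d[max(i-1,0):i+2],0,None); v=256+.5+(w*np.arange(max(i-1,0),i+2)).sum()/w.sum(); Q.append(ray("scene",u,v,.0908))
                                                   ~^~~~~~~~~~~~~~~~~~~~~~~~~~
ValueError: operands could not be broadcast together with shapes (2,) (3,)
```

```bash
sed -i 's/for u in range(225,243)/for u in range(226,241)/; s/i=np.argmax(d); /i=1+np.argmax(d[1:-1])/' fit.py; python3 fit.py | grep -A1 skirt; python3 -c "
from h import *
to(.616,-.135,.0831,3.7)"
```

```text
skirt (array([ 0.6144, -0.1333]), np.float64(0.0006), 15)
[[0.6262, -0.1535], [0.6275, -0.1516], [0.63, -0.1501], [0.632, -0.1484], [0.6328, -0.1464], [0.6338, -0.1445], [0.6355, -0.1427], [0.6374, -0.1411], [0.6379, -0.139], [0.6378, -0.1367], [0.6369, -0.1342], [0.6374, -0.1321], [0.6369, -0.1298], [0.636, -0.1273], [0.6359, -0.125]]
t 17.93 p [ 0.6174 -0.1349  0.0831] rot [-179.99   -0.     27.55] F [0.3  0.01 3.6 ] w 0.0171 q7 -1.13
slide cm [-0.12 -0.06 -0.  ] turn deg [-1.000e-02 -0.000e+00  2.385e+01]
```

Request:
{"name": "arm_command", "arguments": {
  "gripper": [1.2,1.2,1.2],
  "slide": [
    [0.11,0.06,0],
    [0.11,0.06,0],
    [0.11,0.06,0]
  ],
  "turn": [
    [0,0,0],
    [0,0,0],
    [0,0,0]
  ]
}}

```text
clock: 18.3
position: [0.6187, -0.1349, 0.0831]
tool_rot: [3.142, 0.0, 0.483]
force: [0.0, -0.4, 2.7]
grip_width: 0.0174
```

Request:
{"name": "arm_command", "arguments": {
  "gripper": [1.2,1.2],
  "slide": [
    [0,0.03,0],
    [0,0.03,0]
  ],
  "turn": [
    [0,0,8],
    [0,0,8]
  ]
}}

```text
clock: 18.55
position: [0.6189, -0.135, 0.0831]
tool_rot: [3.141, 0.0, 0.345]
force: [-0.3, -0.1, 2.0]
grip_width: 0.0171
```

Request:
{"name": "arm_command", "arguments": {
  "gripper": [1.2,1.2],
  "slide": [
    [0,0.03,0],
    [0,0.03,0]
  ],
  "turn": [
    [0,0,8],
    [0,0,8]
  ]
}}

```text
clock: 18.8
position: [0.619, -0.1352, 0.083]
tool_rot: [3.141, -0.0, 0.208]
force: [0.3, 1.8, -0.8]
grip_width: 0.0164
```

Request:
{"name": "arm_command", "arguments": {
  "gripper": [1.2,1.2],
  "slide": [
    [0,0.03,0],
    [0,0.03,0]
  ],
  "turn": [
    [0,0,8],
    [0,0,8]
  ]
}}

```text
clock: 19.05
position: [0.6189, -0.1357, 0.083]
tool_rot: [3.141, 0.0, 0.07]
force: [0.8, -0.1, -0.8]
grip_width: 0.0168
```

Request:
{"name": "arm_command", "arguments": {
  "gripper": [1.2,1.2],
  "slide": [
    [0,0.03,0],
    [0,0.03,0]
  ],
  "turn": [
    [0,0,8],
    [0,0,8]
  ]
}}

```text
clock: 19.3
position: [0.6189, -0.136, 0.083]
tool_rot: [3.141, 0.0, -0.069]
force: [0.1, -0.3, -0.0]
grip_width: 0.0171
```

Request:
{"name": "arm_command", "arguments": {
  "gripper": [1.2,1.2],
  "slide": [
    [0,0.03,0],
    [0,0.03,0]
  ],
  "turn": [
    [0,0,8],
    [0,0,8]
  ]
}}

```text
clock: 19.55
position: [0.619, -0.1363, 0.0831]
tool_rot: [3.141, -0.0, -0.208]
force: [0.2, 0.7, 0.0]
grip_width: 0.0168
```

Request:
{"name": "arm_command", "arguments": {
  "gripper": [1.2,1.2,1.2],
  "slide": [
    [0,0,0.1],
    [0,0,0.2],
    [0,0,0.2]
  ],
  "turn": [
    [0,0,0],
    [0,0,0],
    [0,0,0]
  ]
}}

```text
clock: 19.92
position: [0.6191, -0.1365, 0.0811]
tool_rot: [-3.142, -0.0, -0.213]
force: [3.3, 0.3, -0.7]
grip_width: 0.0166
```

Request:
{"name": "arm_command", "arguments": {
  "gripper": [1.2,1.2,1.2,1.2],
  "slide": [
    [0.05,0,0],
    [0.05,0,0.2],
    [0.05,0,0.4],
    [0.05,0,0.4]
  ],
  "turn": [
    [0,0,-4],
    [0,0,-4],
    [0,0,-4],
    [0,0,-4]
  ]
}}

```text
clock: 20.42
position: [0.6193, -0.1364, 0.0769]
tool_rot: [3.142, 0.0, -0.145]
force: [1.2, 0.9, -0.6]
grip_width: 0.0167
```

Request:
{"name": "arm_command", "arguments": {
  "gripper": [1.2,1.2,1.2,1.2,1.2],
  "slide": [
    [0.02,0,0.3],
    [0.02,0,0.6],
    [0.02,0,0.8],
    [0.02,0,0.85],
    [0.02,0,0.85]
  ],
  "turn": [
    [0,0,0],
    [0,0,0],
    [0,0,0],
    [0,0,0],
    [0,0,0]
  ]
}}

```text
clock: 21.05
position: [0.6196, -0.1365, 0.0687]
tool_rot: [-3.142, 0.0, -0.144]
force: [-0.9, 0.4, 2.4]
grip_width: 0.0168
```

Request:
{"name": "arm_command", "arguments": {
  "gripper": [1.2,1.2,1.2,1.2,1.2],
  "slide": [
    [0,0,0.1],
    [0,0,0.2],
    [0,0,0.3],
    [0,0,0.4],
    [0,0,0.4]
  ],
  "turn": [
    [0,0,0],
    [0,0,0],
    [0,0,0],
    [0,0,0],
    [0,0,0]
  ]
}}

```text
clock: 21.68
position: [0.6197, -0.1365, 0.0648]
tool_rot: [-3.142, -0.0, -0.144]
force: [-2.7, 1.1, 7.4]
grip_width: 0.0169
```

Request:
{"name": "arm_command", "arguments": {
  "gripper": [1.2,1.2,1.2,1.2],
  "slide": [
    [0,0,0.05],
    [0,0,0.08],
    [0,0,0.08],
    [0,0,0.08]
  ],
  "turn": [
    [0,0,0],
    [0,0,0],
    [0,0,0],
    [0,0,0]
  ]
}}

```text
clock: 22.18
position: [0.6198, -0.1365, 0.0645]
tool_rot: [-3.142, -0.0, -0.144]
force: [-4.8, 1.6, 14.5]
grip_width: 0.0167
```

```bash
python3 -c "
from h import *
to(.6197,-.1365,.0648,-8)
f=np.mean([vision.grab_frame('scene').astype(float) for _ in range(3)],0).astype(np.uint8)
cv2.imwrite('pics/k.png',crop(f,195,190,130,105,6))
to(.6197,-.1365,.0648,-8)"
```

```text
t 22.18 p [ 0.6198 -0.1365  0.0645] rot [-1.80e+02 -3.00e-02 -8.27e+00] F [-4.81  1.62 14.51] w 0.0167 q7 -1.63
slide cm [-0.01 -0.   -0.03] turn deg [-0.   -0.03 -0.27]
t 22.32 p [ 0.6198 -0.1365  0.0645] rot [-1.80e+02 -3.00e-02 -8.27e+00] F [-5.57  0.73 14.98] w 0.0167 q7 -1.63
slide cm [-0.01 -0.   -0.03] turn deg [-0.   -0.03 -0.27]
```

View pics/k.png

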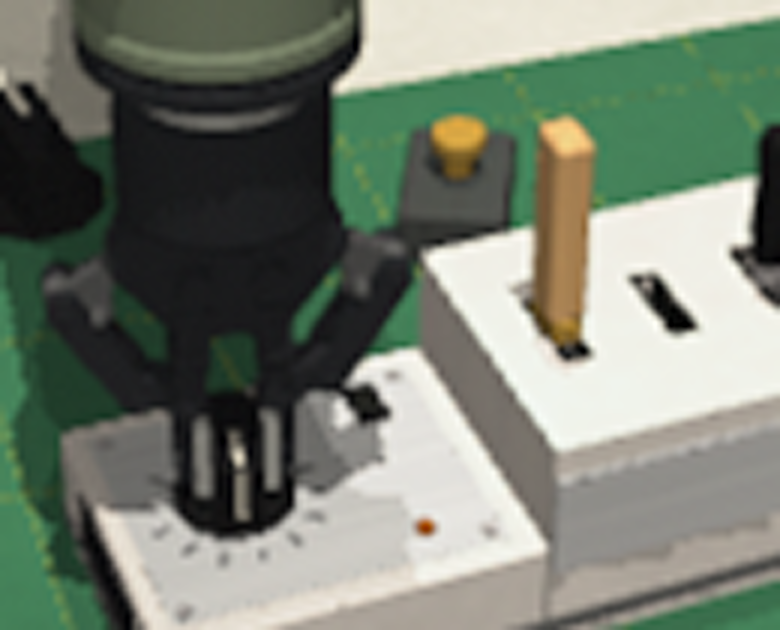

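```bash
python3 -c "
from workcell import job_done
print(job_done())"
```

```text
the job is handed in; nothing more can be done
None
```

The spatula stands fully home in slot0 and has been let go. The knob is on the D-shaft, pressed to its stop, and I handed the job in at about 22 s with the gripper still holding it.

- **Spatula:** It seated with 17 N of upward force. After release the last picture shows it upright with its ferrule on the chamber's top.
- **Knob, fit:** The first rotation search found no alignment because the knob sat about 1.5 mm off the shaft. I re-centred it using the dial marks, and the second sweep engaged at a yaw of about 0.2 rad. The shaft then turned with the knob to −0.14 rad.
- **Knob, press:** The knob slid about 14–15 mm onto the shaft, then 4 mm further against the spring. The force rose steeply at the end to about 15 N, so I take it to be at the stop. The grip was set at 60 N with an opening of 16.7 mm.
- **Not confirmed:** A sideways force of about 5 N remained on the shaft at the end. The two cameras disagreed by 1–2 mm on positions. The shaft's flat was never seen directly, so the flat-to-flat match is inferred from how the knob slid on.
- **Other things:** In the last picture the weight, the lifter and the big knob look undisturbed. I did not check the tools left in the block, the bowl, the jar, the tin or the dropper at the end.

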